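# Set the paper guide of a trimmer to its marked stop

### The job

Set the paper trimmer's sliding guide for the next cut: press down the pad in the middle of the guide to free its brake and, keeping it pressed, push the guide along the rail until it rests against the marked stop, the one with the triangular pointer. Then let go, so that the pad springs back up and the guide stays there. Only touch and push: do not force the guide along while its pad is up, and leave the stapler, eraser and binder clip where they lie.

Things in the scene. Friction and masses are not known exactly. Their poses are not given: they have to be found in the camera images.
- trimmer: Paper trimmer fixed to the desk: grey board 160 x 360 x 10 mm (x -35 to +125 mm) with an aluminium rail, 32 mm wide, top 26 mm above the desk, at x = 0 from y = -174 to +150 mm. Cutting bar across the +y end (y = 166 mm), its cutter head up to 38 mm. Origin: on the desk under the rail, at the board's mid length; y along the rail, z up, +x away from the robot.
- guide (a joint): Position in m of the sliding guide along the trimmer's y axis, 0 at its origin. Black saddle, 52 mm across the rail, 70 along it, with a thin fence over the board; a 6 mm thick shoulder at each end, top 48 mm above the desk, 58 mm free between them. A brake holds it (about 15 N) while the pad is up; with the pad pressed it slides with 1 to 2 N.
- guide_pad (a joint): How far in m the pad is pressed down: about 0 = up (brake holds), 0.006 = fully down. The brake is free from about 0.001; press it 0.003 or more. Sprung: it starts to give at 10 N and takes 13 N fully down; it springs back up by itself.
- pad_top (a point): Centre of the flat top of the ribbed grey press pad in the middle of the guide (pad 34 mm across the rail, 46 mm along it). It lies 46 mm above the desk when up and moves with the guide and pad.
- marked_stop_mid (a point): Marked stop: fixed aluminium block over the rail, 46 mm across, 20 mm along it, top 44 mm above the desk plus a 3 mm screw head, with a flat triangular pointer plate (36 mm, 5 mm thick) on the robot side; left or right of the guide. Point: centre of the block's top face. With the guide against it, pad_top is 45 mm from it along the rail.
- plain_stop_mid (a point): Plain stop: the same block without the pointer, on the other side of the guide. The point is the centre of its top face.
- stapler: Bystander: teal stapler, 37 x 132 x 48 mm, lying in front of the trimmer; origin at the centre of its underside, long axis y.
- eraser: Bystander: white eraser, 20 x 43 x 13 mm, lying in front of the trimmer; origin at the centre of its underside.
- binder_clip: Bystander: black binder clip, 32 x 30 x 42 mm, standing in front of the trimmer; origin at the centre of its underside.

How it is judged:
On the way, in this order (a step that is already met when the one before it is completed fails the run):
1. the pad is pressed down while the guide is still away from the marked stop (value of joint guide_pad above 0.002 m and horizontal distance between pad_top and marked_stop_mid above 0.055 m), for 0.1 s.
2. the guide has been pushed against the marked stop with the pad still pressed (value of joint guide_pad above 0.001 m and horizontal distance between pad_top and marked_stop_mid below 0.049 m), for 0.1 s.
At the end, for the whole second after the job is handed in: The guide rests against the marked stop (gap under 4 mm), its pad is up again (within 1 mm), it is at rest, and stapler, eraser and binder clip are within 20 mm of where they lay (horizontal distance between pad_top and marked_stop_mid below 0.049 m and value of joint guide_pad below 0.001 m and velocity of joint guide between -0.005 and 0.005 m/s and distance of each of stapler, eraser, binder_clip from where it was at the start of the episode below 0.02 m); the robot touches nothing.
It fails at once if the guide is forced along (over 1.5 cm/s) while its pad is up (value of joint guide_pad below 0.0005 m and (velocity of joint guide above 0.015 m/s or velocity of joint guide below -0.015 m/s)).
It fails at once if the stapler, eraser or binder clip is moved more than 20 mm or lifted (distance of any of stapler, eraser, binder_clip from where it was at the start of the episode above 0.02 m).
It also fails if it takes over 32 s, if anything falls off the work surface, if the arm or the gripper's body presses on something with over 40 N, if the wrist force passes 120 N, or if a joint passes its speed limit or range.

### The arm

A 7-joint arm with a two-finger parallel gripper is mounted at the origin on a cart in front of the work surface, level with it; the furniture and walls round the work are solid. World frame = base frame: x ahead of the robot, y to its left, z up, the work surface at z = 0. Lengths are in m, angles in rad, forces in N, time in s.
With the tool pointing down it reaches from about 0.425 to 0.875 m from the base axis. Payload 8.4 kg.
Tool frame: the origin (TCP) lies at the very end of the fingers, on their centre line; the grasp point (between the pads) lies 19 mm behind it; z points along the fingers, y is the line along which they close (so a half turn about z gives the same grasp; the last joint's range is limited). The gripper opens to 85 mm and grips with 20 to 120 N. Pads are 22 mm wide; open, the fingers measure 114 mm over their backs; the gripper's body (76 mm by 85 mm) begins 54 mm behind the grasp point. The pads swing forward as they close: fully open they stand 13 mm farther back than shut.
Start: joints at [1.218, 0.333, 0.04, 1.465, -0.013, 1.343, -0.059], TCP at [0.163, -0.629, 0.231] pointing down, gripper open.
Joint ranges: [-2.58, 2.58], [-0.38, 2.09], [-1.3, 1.39], [0.25, 2.4], [-1.5, 4.64], [0.08, 2.09], [-2.65, 2.65]. Speed limits (rad/s): [2.22, 2.22, 2.79, 2.79, 3.14, 3.14, 3.14].

### API

Orientations are given as a unit quaternion [x, y, z, w].
In Python, from station import ctrl gives the robot as it stands. The module is installed in compiled form; this text tells all that it offers.
- The arm moves only by the shell command python3 -m pendant 'ROWS'. ROWS is text: rows parted by semicolons, each of 7 numbers parted by spaces: the opening, from -1 (shut) to 1 (fully open), then the shift along the tool's x, y, z as a fraction of full scale, then the turn, a rotation vector about the tool's x, y, z as a fraction of full scale. A call has 1 to 12 rows; each row shifts and turns the commanded pose from where the row before left it, along the tool's axes as they then stand; what a row does not reach is not made up. Full scale, the value 1, is 0.12 m for a shift and 180 degrees for a turn. A row lasts 1/10 s, in which the tool goes at most 50 mm and 8.59 degrees, less where a joint would pass 70% of its speed; a pose out of reach is approached as far as the arm can. A call with a number of a shift or a turn outside -1 to 1 is refused whole. A call with a gripper value outside its range is refused whole. The fingers move at their own pace and stop on an object; the grip force is fixed at half the most. Time passes only in rows, so rows that do not move let the fingers close. It gives the time, the measured TCP pose, the force, the opening and the grip force at its end, in the units of the state.
- ctrl.read_state(): the state, without advancing time (a new reading comes with each control period).
- ctrl.camera(name): name is "side" or "top"; returns a dict with "color" (384x512x3 uint8, blue, green, red), "fovy" (degrees; the focal length in pixels is half the picture's height over the tangent of half this angle, whatever the lens; pixels are square), "cx", "cy" (the principal point, pixels), "rvec" (rotation vector, rad) and "tvec" (3), from world to camera coordinates, as OpenCV has them. Camera axes: x right, y down, z forward; pixel columns grow to the right and rows downward; lengths in m; the calibration is good to about 2 mm. A picture is of the moment at which its call begins. There is no depth.
- ctrl.finish_job(): hands the job in; it is judged then, once.
The state is a dict: "clock": time; "joint_positions": joint angles; "qd": joint speeds; "joint_efforts": joint torques, N m; "tool_pos": TCP position; "eef_rot": TCP orientation; "ft_force": force on the tool from outside, world axes, zero at the start; "ft_torque": the same for the moment, N m; "gripper_width": finger opening in m; "grasp_force": force on a finger pad.
Only numpy, scipy, OpenCV 4.12 (cv2) and the standard library are available. Lean on these libraries where they do the work, as an engineer would, in place of code of your own. Each camera call takes 0.05 s, during which the arm holds its last target. There are 200 camera calls.

## Working session

There is one attempt and no reset: what is moved stays moved. The work goes in short steps, Python scripts to look and compute and a shell command to move; the robot and the scene stay as the last step left them, time stands still between calls to the robot, and variables do not carry over. Pictures are saved under pics/ and viewed, at most 10 in all, crops included, and the job is handed in when it is done.

```bash
mkdir -p pics; cat > h.py <<'E'
import numpy as np, cv2
from station import ctrl
def load(n):
    return np.load(f'{n}.npy',allow_pickle=True).item()
def ray(c,u,v):
    f=c['color'].shape[0]/2/np.tan(np.radians(c['fovy'])/2)
    R=cv2.Rodrigues(np.array(c['rvec'],float))[0]; o=-R.T@np.array(c['tvec'],float).ravel()
    d=R.T@np.array([(u-c['cx'])/f,(v-c['cy'])/f,1]); return o,d/np.linalg.norm(d)
def plane(c,u,v,z):
    o,d=ray(c,u,v); return o+d*(z-o[2])/d[2]
def tri(c1,p1,c2,p2):
    o1,d1=ray(c1,*p1);o2,d2=ray(c2,*p2)
    s=np.linalg.lstsq(np.c_[d1,-d2],o2-o1,rcond=None)[0]
    a=o1+s[0]*d1;b=o2+s[1]*d2; return (a+b)/2,np.linalg.norm(a-b)
E
python3 - <<'E'
from h import *
for n in('side','top'):
    c=ctrl.camera(n);np.save(n+'.npy',c,allow_pickle=True);cv2.imwrite(f'pics/{n}0.png',c['color']);print(n,c['fovy'],c['cx'],c['cy'],ray(c,c['cx'],c['cy']))
s=ctrl.read_state();print(s)
E
```

```text
side 42.17114451359146 257.1424116613792 185.6574999788906 (array([ 0.508923  , -0.74139537,  0.40649259]), array([-0.01427051,  0.92095757, -0.38940148]))
top 55.4024434253609 256.78590063027013 193.08292106548723 (array([0.38812787, 0.06888529, 0.89389642]), array([ 0.15945586,  0.00126113, -0.98720425]))
{'clock': 0.1, 'joint_positions': array([ 1.21777006,  0.33384894,  0.0398873 ,  1.46620116, -0.01338682,
        1.34329495, -0.05849199]), 'qd': array([-0.00026454, -0.00130852,  0.00074965, -0.00380507,  0.00031492,
       -0.00065743,  0.00114703]), 'joint_efforts': array([ 3.80920173e-03, -6.60017109e+01,  1.37071934e+00, -4.06472898e+01,
        1.73881534e-02,  9.04514658e-03,  2.17339380e-05]), 'tool_pos': array([ 0.16307805, -0.62877692,  0.23049581]), 'eef_rot': array([ 9.91958202e-01,  1.26563712e-01, -1.51671926e-04, -7.27626178e-04]), 'ft_force': array([-0.20745627,  0.26864482, -0.42200878]), 'ft_torque': array([-0.00169062, -0.0096951 ,  0.00679984]), 'grasp_force': 0.0, 'gripper_width': 0.08521912954305205}
```

View pics/top0.png

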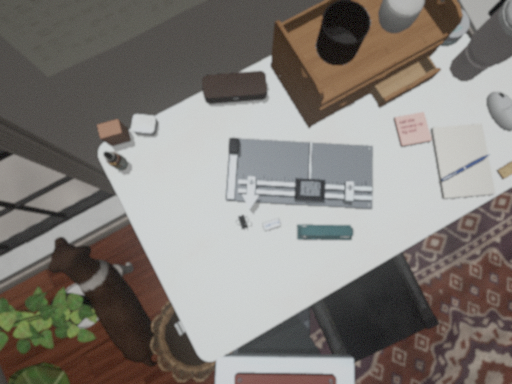

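View pics/side0.png

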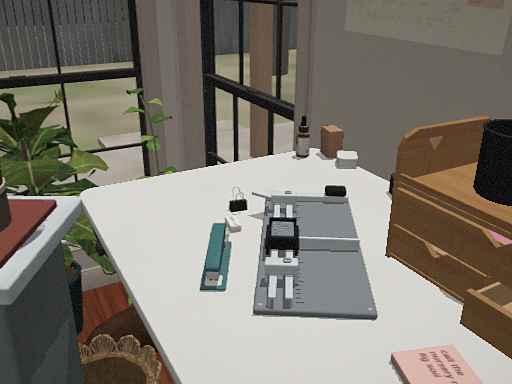

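The top view shows the guide with its pad near (311,189), the marked stop with its pointer near (251,187) on the left (+y), and the plain stop near (350,190). The stapler, eraser and clip lie below, on the robot side. I'll enlarge both views to measure.

```bash
python3 - <<'E'
from h import *
a=load('top')['color'][165:217,220:380];b=load('side')['color'][180:310,245:325]
a=cv2.resize(a,None,fx=5,fy=5,interpolation=cv2.INTER_CUBIC);b=cv2.resize(b,None,fx=4.5,fy=4.5,interpolation=cv2.INTER_CUBIC)
cv2.imwrite('pics/t1.png',a);cv2.imwrite('pics/s1.png',b)
E
```

```text
(no output)
```

View pics/t1.png

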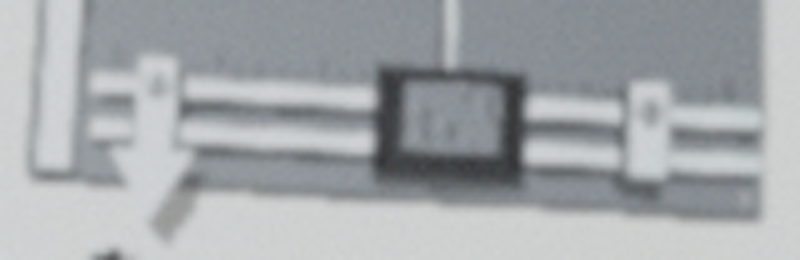

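View pics/s1.png

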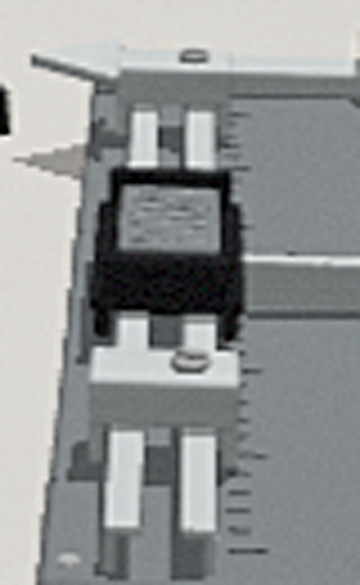

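The top crop shows the pad centred at (452,118), the marked stop's screw at (157,87) and the plain stop's screw at (651,113). The side crop shows the pad centred at (168,219) and the screws at (194,55) and (190,359).

```bash
python3 - <<'E'
from h import *
t=load('top');s=load('side')
T=lambda x,y:(220+(x+.5)/5-.5,165+(y+.5)/5-.5)
S=lambda x,y:(245+(x+.5)/4.5-.5,180+(y+.5)/4.5-.5)
for n,a,b in(('pad',(452,118),(168,219)),('mscrew',(157,87),(194,55)),('pscrew',(651,113),(190,359))):
    print(n,tri(t,T(*a),s,S(*b)),plane(t,*T(*a),.047))
P=lambda x,y,z=.044:plane(t,*T(x,y),z)
print('mstop',P(157,101),'plain',P(650,128))
c=[P(*p,.046) for p in((402,80),(505,80),(500,157),(400,153))]
print('pad corners',c,'mean',np.mean(c,0))
r0=(P(92,83,.026)+P(92,127,.026))/2; r1=(P(760,118,.026)+P(760,160,.026))/2
print('rail',r0,r1,'dir',np.degrees(np.arctan2(*(r0-r1)[:2])))
# tool axes
from scipy.spatial.transform import Rotation as R
st=ctrl.read_state();print(R.from_quat(st['eef_rot']).as_matrix())
E
```

```text
pad (array([ 0.53782071, -0.05526413,  0.04519962]), np.float64(0.0016104417946829629)) [ 0.53831825 -0.05498193  0.047     ]
mscrew (array([0.55141935, 0.08399475, 0.04598246]), np.float64(6.319703400021997e-05)) [0.55119127 0.0839755  0.047     ]
pscrew (array([ 0.54159014, -0.1488275 ,  0.04629237]), np.float64(0.001123625108503943)) [ 0.54203186 -0.14864285  0.047     ]
mstop [0.54503513 0.08391785 0.044     ] plain [ 0.53538311 -0.14875075  0.044     ]
pad corners [array([ 0.55638872, -0.0316754 ,  0.046     ]), array([ 0.55707819, -0.08033606,  0.046     ]), array([ 0.52023338, -0.07748   ,  0.046     ]), array([ 0.52147016, -0.03056675,  0.046     ])] mean [ 0.53879261 -0.05501455  0.046     ]
rail [0.54597397 0.11555595 0.026     ] [ 0.53389919 -0.20614908  0.026     ] dir 2.1495139056420878
[[ 9.67963207e-01  2.51091604e-01 -4.85086563e-04]
 [ 2.51092046e-01 -9.67962195e-01  1.40515719e-03]
 [-1.16722282e-04 -1.48194183e-03 -9.99998895e-01]]
```

The heights agree with the text: 45 mm for the pad and 46 mm for the screws. The pad is at (0.538, -0.055) and the marked stop at (0.544, 0.084), so the rail is yawed about 2.3° and the push is about 94 mm in +y. I'll shut the gripper, align it with the rail and approach at height.

```bash
python3 -m pendant '-1 0 0 0 0 0 0.045; -1 0 0 0 0 0 0.045; -1 0.14 -0.24 0 0 0 0.003; -1 0.14 -0.24 0 0 0 0; -1 0.14 -0.24 0 0 0 0; -1 0.14 -0.24 0 0 0 0; -1 0.14 -0.24 0 0 0 0; -1 0.14 -0.24 0 0 0 0; -1 0.14 -0.24 0 0 0 0; -1 0.14 -0.24 0 0 0 0; -1 0.14 -0.24 0 0 0 0; -1 0.14 -0.24 0 0 0 0'
cat > go.py <<'E'
import sys
from h import *
from scipy.spatial.transform import Rotation as R
s=ctrl.read_state();M=R.from_quat(s['eef_rot']).as_matrix();g=np.array(list(map(float,sys.argv[1:4])))
print(s['clock'],s['tool_pos'],s['ft_force'],s['gripper_width'],'yaw',np.degrees(np.arctan2(M[1,0],M[0,0])),'scaled',M.T@(g-s['tool_pos'])/.12)
E
python3 go.py .538 -.055 .12
```

```text
clock: 1.3
tool_pos: [0.3422, -0.3463, 0.2311]
eef_rot: [1.0, -0.019, -0.0, -0.0]
ft_force: [0.9, -0.1, 0.2]
gripper_width: -0.0002
grasp_force: 0.0
1.3 [ 0.34221713 -0.34626964  0.23107901] [ 0.87773785 -0.06206036  0.18315679] -0.00019279872840305016 yaw -2.2002981196152898 scaled [ 1.53751772 -2.48787458  0.9256139 ]
```

```bash
python3 -m pendant '-1 0.14 -0.22 0.08 0 0 0; -1 0.14 -0.22 0.08 0 0 0; -1 0.14 -0.22 0.08 0 0 0; -1 0.14 -0.22 0.08 0 0 0; -1 0.14 -0.22 0.08 0 0 0; -1 0.14 -0.22 0.08 0 0 0; -1 0.14 -0.22 0.08 0 0 0; -1 0.14 -0.22 0.08 0 0 0; -1 0.14 -0.22 0.08 0 0 0; -1 0.14 -0.22 0.08 0 0 0; -1 0 0 0 0 0 0; -1 0 0 0 0 0 0'; python3 go.py .538 -.055 .06
```

```text
clock: 2.5
tool_pos: [0.5196, -0.0898, 0.1348]
eef_rot: [1.0, -0.018, -0.001, -0.0]
ft_force: [-0.5, -0.9, -0.5]
gripper_width: 0.0005
grasp_force: 0.0
2.5 [ 0.51956572 -0.08979565  0.1347573 ] [-0.51259081 -0.89509213 -0.53579566] 0.0005080263277336672 yaw -2.11036908663585 scaled [ 0.143668   -0.29519344  0.62289568]
```

```bash
python3 -m pendant '-1 0.072 -0.147 0.1 0 0 0; -1 0.072 -0.147 0.1 0 0 0; -1 0 0 0.2 0 0 0; -1 0 0 0.2 0 0 0; -1 0 0 0 0 0 0; -1 0 0 0 0 0 0'; python3 go.py .538 -.055 .046
python3 - <<'E'
from h import *
o=[]
for n,(y,x,f) in(('side',(150,220,4)),('top',(150,220,4))):
    c=ctrl.camera(n)['color'][y:y+130,x:x+95];o.append(cv2.resize(c,None,fx=f,fy=f,interpolation=cv2.INTER_CUBIC))
cv2.imwrite('pics/near.png',np.hstack(o))
E
```

```text
clock: 3.1
tool_pos: [0.5382, -0.0568, 0.0638]
eef_rot: [1.0, -0.02, -0.0, 0.0]
ft_force: [0.2, -0.2, 0.1]
gripper_width: -0.0001
grasp_force: 0.0
3.1 [ 0.53816134 -0.05677269  0.06381956] [ 0.20741891 -0.17418023  0.08530657] -6.327949292818337e-05 yaw -2.2812699494688733 scaled [-0.00185061 -0.01475236  0.14849285]
```

View pics/near.png

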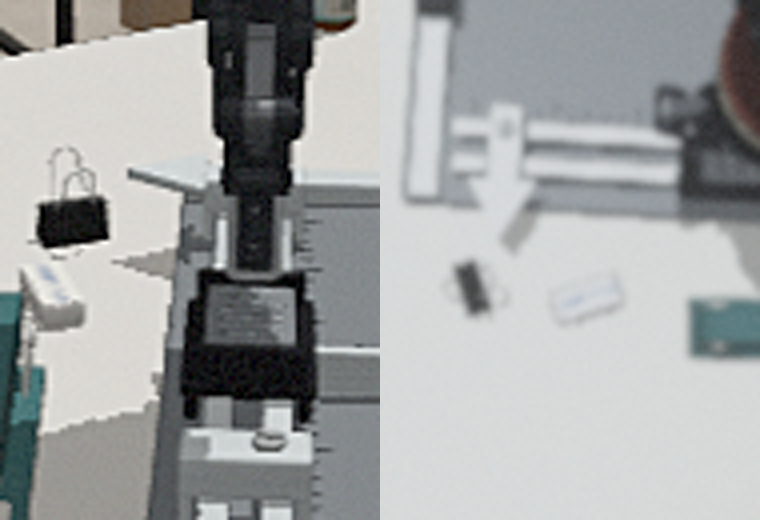

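The side view, left half, shows the shut fingertips at about (257,270), centred over the pad. The clip and eraser are untouched. Next I'll lower onto the pad.

```bash
python3 -m pendant '-1 0 0 0.05 0 0 0; -1 0 0 0.05 0 0 0; -1 0 0 0.05 0 0 0; -1 0 0 0.02 0 0 0; -1 0 0 0 0 0 0; -1 0 0 0 0 0 0'; python3 go.py .538 -.055 .042
```

```text
clock: 3.8
tool_pos: [0.5388, -0.0558, 0.0435]
eef_rot: [1.0, -0.019, 0.0, 0.0]
ft_force: [-3.4, -0.4, 10.3]
gripper_width: -0.0001
grasp_force: 5.4
3.8 [ 0.53881476 -0.05581944  0.04351823] [-3.43253339 -0.36433305 10.34293674] -7.461090300169835e-05 yaw -2.1998112699696493 scaled [-0.0070523  -0.0065681   0.01264617]
```

```bash
python3 -m pendant '-1 0 0 0.015 0 0 0; -1 0 0 0.01 0 0 0; -1 0 0 0 0 0 0; -1 0 0 0 0 0 0'; python3 go.py .5415 .039 .042
```

```text
clock: 4.2
tool_pos: [0.5388, -0.0558, 0.0407]
eef_rot: [1.0, -0.019, 0.0, 0.0]
ft_force: [-3.7, -0.0, 12.2]
gripper_width: 0.0001
grasp_force: 6.1
4.2 [ 0.53882265 -0.05580755  0.04068759] [-3.68677221e+00 -3.01604917e-03  1.21854877e+01] 9.242885645301412e-05 yaw -2.2011079874398627 scaled [-0.00804344 -0.79033152 -0.01132113]
```

The force is 12.2 N, so the pad is about 4 mm down. Now I'll slide slowly in +y.

```bash
python3 -m pendant '-1 0 -0.01 0 0 0 0; -1 0 -0.02 0 0 0 0; -1 0 -0.03 0 0 0 0; -1 0 -0.03 0 0 0 0; -1 0 -0.03 0 0 0 0; -1 0 -0.03 0 0 0 0; -1 0 -0.03 0 0 0 0; -1 0 -0.03 0 0 0 0; -1 0 -0.03 0 0 0 0; -1 0 -0.02 0 0 0 0; -1 0 0 0 0 0 0'; python3 go.py .5415 .039 .0405
python3 - <<'E'
from h import *
c=ctrl.camera('side')['color'][150:280,220:350];cv2.imwrite('pics/mid.png',cv2.resize(c,None,fx=4,fy=4,interpolation=cv2.INTER_CUBIC))
E
```

```text
clock: 5.3
tool_pos: [0.5402, -0.0241, 0.0408]
eef_rot: [1.0, -0.019, 0.0, 0.0]
ft_force: [-3.0, 0.7, 12.3]
gripper_width: 0.0002
grasp_force: 6.1
5.3 [ 0.54017284 -0.0240516   0.04079943] [-3.04249078  0.69891163 12.33128922] 0.0001933359300719109 yaw -2.170633072363609 scaled [-0.00885144 -0.52547216  0.0024279 ]
```

View pics/mid.png

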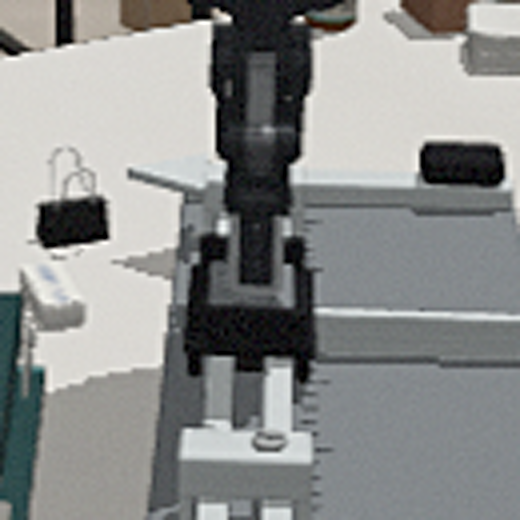

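The guide follows with the pad pressed: its near face has moved away from the plain stop and the fingertips are still on the pad near (255,285). I'll keep going.

```bash
python3 -m pendant '-1 0 -0.02 0 0 0 0; -1 0 -0.03 0 0 0 0; -1 0 -0.04 0 0 0 0; -1 0 -0.04 0 0 0 0; -1 0 -0.04 0 0 0 0; -1 0 -0.04 0 0 0 0; -1 0 -0.04 0 0 0 0; -1 0 -0.04 0 0 0 0; -1 0 -0.04 0 0 0 0; -1 0 -0.04 0 0 0 0; -1 0 -0.03 0 0 0 0; -1 0 0 0 0 0 0'; python3 go.py .5415 .039 .0405
```

```text
clock: 6.55
tool_pos: [0.5422, 0.0243, 0.0409]
eef_rot: [1.0, -0.019, 0.001, -0.0]
ft_force: [-3.6, 1.6, 13.4]
gripper_width: 0.0
grasp_force: 6.1
6.55 [0.54221113 0.02429151 0.04091071] [-3.61524152  1.61426387 13.44660496] 1.8532505089779387e-06 yaw -2.1495101123066083 scaled [-0.01052387 -0.12226156  0.00343299]
```

```bash
python3 -m pendant '-1 0 -0.02 0 0 0 0; -1 0 -0.03 0 0 0 0; -1 0 -0.03 0 0 0 0; -1 0 -0.02 0 0 0 0; -1 0 -0.02 0 0 0 0; -1 0 0 0 0 0 0; -1 0 0 0 0 0 0'; python3 go.py .5415 .039 .0405;  python3 -m pendant '-1 0 -0.015 0 0 0 0; -1 0 -0.015 0 0 0 0; -1 0 0 0 0 0 0; -1 0 0 0 0 0 0'; python3 go.py .5415 .039 .0405
python3 - <<'E'
from h import *
c=ctrl.camera('side')['color'][150:280,220:350];cv2.imwrite('pics/end.png',cv2.resize(c,None,fx=4,fy=4,interpolation=cv2.INTER_CUBIC))
E
```

```text
clock: 7.25
tool_pos: [0.5428, 0.0384, 0.0409]
eef_rot: [1.0, -0.019, 0.001, -0.0]
ft_force: [-3.0, 1.1, 12.2]
gripper_width: -0.0004
grasp_force: 6.1
7.25 [0.54281175 0.03843427 0.04091323] [-2.99808489  1.13144963 12.19654684] -0.0003527422290487872 yaw -2.173783246392195 scaled [-0.0111072  -0.00429524  0.00342886]
clock: 7.65
tool_pos: [0.5429, 0.0396, 0.0408]
eef_rot: [1.0, -0.02, 0.001, 0.001]
ft_force: [-1.8, -6.1, 12.4]
gripper_width: 0.0002
grasp_force: 6.1
7.65 [0.54294463 0.03955417 0.04076307] [-1.76706075 -6.05047775 12.4345151 ] 0.00018671887042509943 yaw -2.276531013179263 scaled [-0.01184825  0.00508777  0.0021897 ]
```

View pics/end.png

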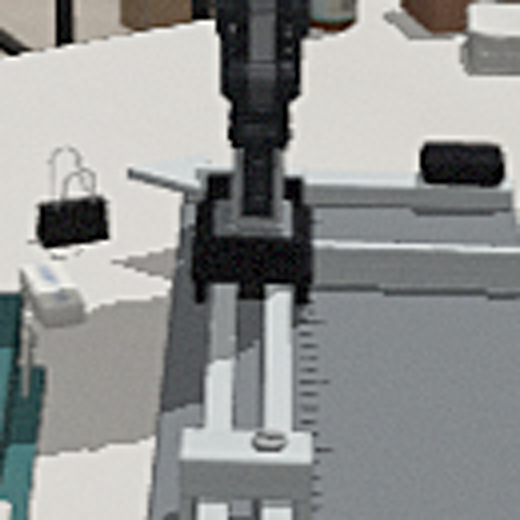

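There is 6 N of resistance at y = 0.0396, right where the stop should be (0.039), and the picture shows the guide up against it. I'll ease the side load a little and lift off.

```bash
python3 -m pendant '-1 0 0.01 0 0 0 0; -1 0 0 -0.02 0 0 0; -1 0 0 -0.04 0 0 0; -1 0 0 -0.1 0 0 0; -1 0 0 -0.2 0 0 0; -1 0 0 -0.3 0 0 0; -1 0.05 0.2 -0.3 0 0 0; -1 0 0.3 -0.3 0 0 0; -1 0 0.3 -0.2 0 0 0; -1 0 0.3 -0.1 0 0 0; -1 0 0 0 0 0 0; -1 0 0 0 0 0 0'; python3 go.py .5415 .039 .0405
python3 - <<'E'
from h import *
o=[]
for n in('side','top'):
    c=ctrl.camera(n);np.save(n+'2.npy',c,allow_pickle=True);o.append(cv2.resize(c['color'][150:280,220:315],None,fx=4,fy=4,interpolation=cv2.INTER_CUBIC))
cv2.imwrite('pics/fin.png',np.hstack(o))
E
```

```text
clock: 8.9
tool_pos: [0.543, -0.0919, 0.2268]
eef_rot: [1.0, -0.02, 0.0, -0.0]
ft_force: [-0.3, 0.8, 0.0]
gripper_width: 0.0001
grasp_force: 0.0
8.9 [ 0.54299673 -0.09186698  0.22677392] [-0.33068267  0.82658101  0.04296227] 0.00012540084745910838 yaw -2.301112344558744 scaled [-0.05665267 -1.08880491  1.55252974]
```

View pics/fin.png

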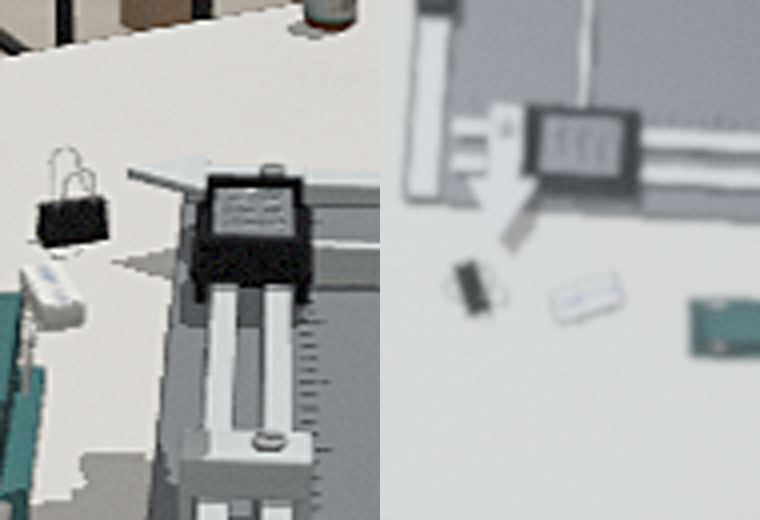

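The top view, right half, shows the guide flush against the marked stop, with the edges meeting at about (527,150). The pad is up, the bystanders have not moved and the arm is clear.

```bash
python3 - <<'E'
from h import *
print(ctrl.finish_job())
E
```

```text
the job is handed in; nothing more can be done
None
```

I pushed the guide up against the marked stop with its pad held down, then released it; the last pictures show the pad up and the stapler, eraser and clip unmoved, and I handed the job in at about 9 s (no verdict was returned).

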